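Lay the boxed order down against the stop of the packing board

ROBOT

A 6-joint arm with a two-finger parallel gripper is mounted at the origin on the work surface; the furniture and walls round the work are solid. World frame = base frame: x ahead of the robot, y to its left, z up, the work surface at z = 0. Lengths are in m, angles in rad, forces in N, time in s.
With the tool pointing down it reaches from about 0.25 to 0.725 m from the base axis. Payload 4 kg.
Tool frame: the origin (TCP) lies at the very end of the fingers, on their centre line; the grasp point (between the pads) lies 19 mm behind it; z points along the fingers, y is the line along which they close (so a half turn about z gives the same grasp; the last joint's range is limited). The gripper opens to 85 mm and grips with 20 to 120 N. Pads are 22 mm wide; open, the fingers measure 114 mm over their backs; the gripper's body (76 mm by 85 mm) begins 54 mm behind the grasp point. The pads swing forward as they close: fully open they stand 13 mm farther back than shut.
Start: joints at [1.33, 0.241, 0.005, 1.335, 0, 1.571], TCP at [0.119, 0.486, 0.231] pointing down, gripper open.
Joint ranges: [-2.72, 2.72], [-1.05, 1.87], [-1.09, 1.28], [-1.99, 2.15], [-1.42, 1.44], [-3.14, 3.14]. Speed limits (rad/s): [2.79, 2.79, 3.14, 3.14, 3.14, 3.14].

INTERFACE

Orientations are given as a unit quaternion [x, y, z, w].
In Python, from workcell import bot, vision, workorder, boxes_of gives the robot as it stands.
- The arm moves only by the tool send_rows, never from a script. Its argument "motion" is text: rows parted by semicolons, each of 5 numbers parted by spaces: the closure, from -1 (fully open) to 1 (shut), so that 0 is half open, then the shift along the tool's x, y, z in cm, then the turn about the tool's z in rad. In form: claw x y z twist; .... A call has 1 to 5 rows; each row is the pose to reach, as a shift and turn from the pose commanded when the call began, along the tool's axes at that moment; what a row does not reach only later rows make up. A row lasts 1/10 s, in which the tool goes at most 50 mm and 8.59 degrees, less where a joint would pass 70% of its speed; a pose out of reach is approached as far as the arm can. A call with a gripper value outside its range is refused whole. The fingers move at their own pace and stop on an object; the grip force is fixed at half the most. Time passes only in rows, so rows that repeat a pose let the fingers close. It gives the time, the measured TCP pose, the force, the opening and the grip force at its end, in the units of the state.
- bot.get_obs(): the state, without advancing time (a new reading comes with each control period).
- vision.camera(name): name is "scene" or "top"; returns the picture (400x640x3 uint8, red, green, blue); there is no depth.
- vision.camera_model(name): a dict with "fov_y" (degrees; the focal length in pixels is half the picture's height over the tangent of half this angle, whatever the lens; pixels are square), "cx", "cy" (the principal point, pixels), "world_from_camera" (4x4, takes a point from camera to world coordinates). Camera axes: x right, y down, z forward; pixel columns grow to the right and rows downward; lengths in m; the calibration is good to about 2 mm. A picture is of the moment at which its call begins. camera_model takes no time and is no camera call.
- workorder.job_done(): hands the job in; it is judged then, once.
Trained networks look in the newest picture that a camera, given by its name, has taken for a name from the list of things; names that differ only in an ending like _2 or _b are one class to them, and where a whole thing is asked for, a point or a joint stands for the part that bears it (a point fixed in the world has none). Each returns a list of dicts, best first, with "conf" (0 to 1); they miss things now and then, are a little off and sometimes report something else, mostly with a low value. They report only what shows in the picture. A call takes as long as a camera call.
- boxes_of(camera, target): "rect" ([centre column, centre row, width, height] in pixels, round what is visible of it).
The state is a dict: "clock": time; "joint_pos": joint angles; "joint_vel": joint speeds; "tau": joint torques, N m; "eef_pos": TCP position; "tool_rot": TCP orientation; "ft_force": force on the tool from outside, world axes, zero at the start; "ft_torque": the same for the moment, N m; "grip_width": finger opening in m; "grasp_force": force on a finger pad.
Only numpy, scipy, OpenCV 4.12 (cv2) and the standard library are available. Lean on these libraries where they do the work, as an engineer would, in place of code of your own. Each camera call takes 0.05 s, during which the arm holds its last target. There are 200 camera calls.

TASK

The small kraft box has been left standing on end on the packing board. Without gripping or lifting it, push it near its top with your fingertips so that it tips over towards the stop rail, then push it along the board until the end that was its top sits squarely against the rail, the box lying flat on the board. Leave the thread cone, the glue pot and the steel weight where they stand.

Things in the scene. Friction and masses are not known exactly. Their poses are not given: they have to be found in the camera images.
- packing_board: Fixed plywood board, 250 (its x) x 170 (its y) x 10 mm thick, lying on the work surface; origin at the centre of its underside, z up. A timber stop rail, 20 mm thick, runs along its +x edge; the rail's inner face is at x = +0.105 m in the board's frame, its top 36 mm above the work surface. Position and yaw vary.
- box_mid (a point): Centre of the plain brown kraft box, a closed loose carton 80 x 110 x 70 mm (own x, y, z), 0.15 to 0.28 kg. At the start it stands on end on the board: own y up (110 mm tall), own z (70 mm deep) level and pointing away from the rail, 80 mm wide along the rail, within about 0.12 rad of square. Laid down towards the rail, its own y points to the rail, own z up, and it is 70 mm high.
- box_top_end (a point): Centre of the box's 80 x 70 mm end that is on top at the start, 55 mm from its centre along its own y; it must finish against the rail's inner face. Pushed near the top, the box tips about its bottom edge and falls by itself once pushed about 50 mm, landing some 20 to 40 mm short of the rail; pushed low down it slides.
- cone_mid (a point): Middle, 50 mm above its base, of a thread cone standing on the work surface beside the board, 52 mm across and 105 mm tall; z up. Leave it alone.
- pot_mid (a point): Middle, 50 mm above its base, of a round glue pot with a black cap standing on the work surface beside the board, 73 mm across and 110 mm tall; z up. It may be on either side, with the cone on the other. Leave it alone.
- weight: Turned steel pattern weight, a disc 50 mm across and 24 mm tall, on the work surface beyond the rail; origin at the centre of its underside, z up. Leave it alone.

How it is judged:
On the way:
1. the box has been tipped over towards the rail and lies flat on the board (angle between box_mid's own z axis and vertical below 0.1 rad and height (world z) of box_mid below 0.055 m and contact force between kraft_box and packing_board above 0.2 N), for 0.2 s.
At the end, for the whole second after the job is handed in: The box lies flat on the board (within 0.06 rad), the end that was on top facing the rail with its centre no more than 7 mm from the rail's inner face, square to the rail within 0.10 rad, its middle within 60 mm of the board's middle line, at rest (angle between box_mid's own z axis and vertical below 0.06 rad and height (world z) of box_mid between 0.038 and 0.052 m and x of box_top_end in the frame of packing_board between 0.098 and 0.11 m and y of box_mid in the frame of packing_board between -0.06 and 0.06 m and angle between the y axis of box_mid and the x axis of packing_board, either way round below 0.1 rad and contact force between kraft_box and packing_board above 0.2 N and linear speed of kraft_box below 0.01 m/s); the robot touches nothing.
It fails at once if the box is lifted off the board (height (world z) of box_mid above 0.095 m or (angle between box_mid's own z axis and vertical below 0.2 rad and height (world z) of box_mid above 0.065 m) or (angle between box_mid's own y axis and vertical below 0.15 rad and height (world z) of box_mid above 0.082 m)).
It fails at once if the thread cone, glue pot or weight is moved (more than 15 mm) or tipped (distance of any of cone_mid, pot_mid, weight from where it was at the start of the episode above 0.015 m or angle between any of cone_mid, pot_mid's own z axis and vertical above 0.3 rad).
It also fails if it takes over 54 s, if anything falls off the work surface, if the arm or the gripper's body presses on something with over 40 N, if the wrist force passes 120 N, or if a joint passes its speed limit or range.

## Working session

There is one attempt and no reset: what is moved stays moved. The work goes in short steps, Python scripts to look and compute and a tool call to move; the robot and the scene stay as the last step left them, time stands still between calls to the robot, and variables do not carry over. Pictures are saved under pics/ and viewed, at most 10 in all, crops included, and the job is handed in when it is done.

Besides the shell and the picture viewer there is one more tool, called after "Request:" as name(argument=value, ...) on one line, values as JSON. send_rows: Moves the arm, as the interface text tells. Its arguments: {"type":"object","properties":{"motion":{"type":"string"}},"required":["motion"]}

```bash
mkdir -p pics; python3 - <<'E'
from workcell import bot,vision,boxes_of
import cv2,numpy as np
for c in("scene","top"):
    im=vision.camera(c);cv2.imwrite(f"pics/{c}0.png",im[:,:,::-1])
    m=vision.camera_model(c);print(c,m)
    for t in("packing_board","box_mid","cone_mid","pot_mid","weight"):
        print(t,[(np.round(d["rect"]),round(d["conf"],2)) for d in boxes_of(c,t)[:2]])
o=bot.get_obs();print(o["eef_pos"],o["tool_rot"],o["clock"])
E
```

```text
scene {'fov_y': 57.53936789641367, 'cx': 319.1714376446934, 'cy': 195.95784160886305, 'world_from_camera': array([[-0.90748032, -0.19986155,  0.3695062 ,  0.30480679],
       [-0.420038  ,  0.44611648, -0.79028359,  0.7173051 ],
       [-0.00689551, -0.87237345, -0.48879137,  0.52269053],
       [ 0.        ,  0.        ,  0.        ,  1.        ]])}
packing_board [(array([325., 248., 127.,  74.]), 0.66)]
box_mid [(array([354., 229.,  40.,  68.]), 0.62), (array([362., 186.,  18.,  25.]), 0.32)]
cone_mid [(array([361., 186.,  20.,  27.]), 0.96)]
pot_mid [(array([286., 272.,  39.,  62.]), 0.9)]
weight [(array([271., 219.,  22.,  20.]), 0.72)]
top {'fov_y': 55.681930511669286, 'cx': 317.97364339509545, 'cy': 208.2336509161889, 'world_from_camera': array([[ 3.71002117e-04, -9.90350080e-01,  1.38587808e-01,
         4.87792450e-01],
       [-9.99795213e-01,  2.43676974e-03,  2.00896550e-02,
         5.00358128e-02],
       [-2.02334980e-02, -1.38566880e-01, -9.90146366e-01,
         9.56028568e-01],
       [ 0.00000000e+00,  0.00000000e+00,  0.00000000e+00,
         1.00000000e+00]])}
packing_board [(array([312., 223.,  73., 104.]), 0.72)]
box_mid [(array([311., 246.,  40.,  39.]), 0.96)]
cone_mid [(array([380., 231.,  24.,  22.]), 0.96)]
pot_mid [(array([242., 219.,  39.,  32.]), 0.64), (array([382., 232.,  23.,  21.]), 0.25)]
weight [(array([323., 160.,  20.,  17.]), 0.6)]
[0.11924615 0.48559089 0.23133745] [1.20112468e-01 9.92760289e-01 5.02686030e-05 9.25451950e-06] 0.6
```

View images.

```bash
python3 - <<'E'
import cv2
im=cv2.imread("pics/top0.png")[130:290,220:420]
cv2.imwrite("pics/topc.png",cv2.resize(im,None,fx=3.75,fy=3.75,interpolation=cv2.INTER_CUBIC))
im=cv2.imread("pics/scene0.png")[150:320,220:420]
cv2.imwrite("pics/scenec.png",cv2.resize(im,None,fx=3.5,fy=3.5,interpolation=cv2.INTER_CUBIC))
E
```

```text
(no output)
```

View pics/topc.png

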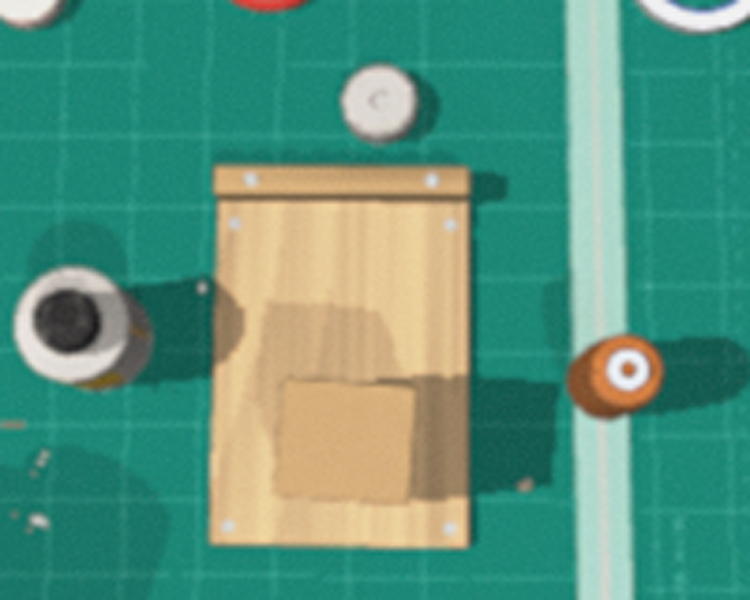

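View pics/scenec.png

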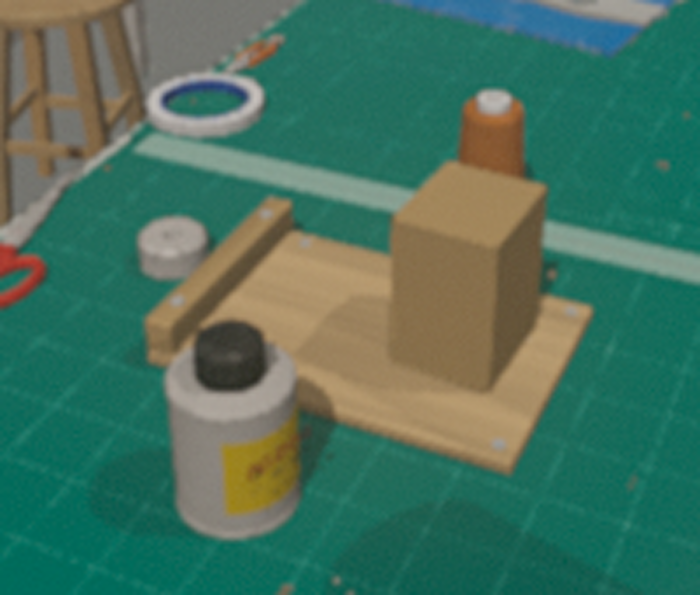

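The top crop shows the rail at the far (+x) side, at crop rows 165–197. The box top's corners are about (287,377), (415,385), (408,503), (274,495). The pot is left of the board, the cone right of it, and the weight beyond the rail.

```bash
cat > h.py <<'E'
import numpy as np
from workcell import bot,vision,boxes_of
def w(c,u,v,z):
    m=vision.camera_model(c);f=200/np.tan(np.radians(m["fov_y"])/2)
    T=m["world_from_camera"];d=T[:3,:3]@[(u-m["cx"])/f,(v-m["cy"])/f,1]
    return (T[:3,3]+d*(z-T[2,3])/d[2])[:2]
E
python3 - <<'E'
from h import *
def p(n,pts,z):
    q=np.array([w("top",u/3.75+220-.37,v/3.75+130-.37,z) for u,v in pts]);print(n,q.round(4).tolist(),q.mean(0).round(4));return q
b=p("box",[(287,377),(415,385),(408,503),(274,495)],.12)
for i in range(4):
    d=b[(i+1)%4]-b[i];print(np.linalg.norm(d).round(4),np.arctan2(d[1],d[0]).round(3))
p("near",[(210,544),(468,548)],.01)
p("railin",[(215,197),(470,197)],.036)
p("railfar",[(213,165),(470,165)],.036)
p("pot",[(67,321)],.11);p("cone",[(628,370)],.105);p("weight",[(380,100)],.024)
E
```

```text
box [[0.5559, 0.1153], [0.5511, 0.0398], [0.4823, 0.0441], [0.4869, 0.1223]] [0.519  0.0804]
0.0757 -1.634
0.0689 3.078
0.0783 1.512
0.0694 -0.101
near [[0.4548, 0.1737], [0.4524, 0.0041]] [0.4536 0.0889]
railin [[0.6822, 0.1706], [0.6815, 0.0019]] [0.6819 0.0863]
railfar [[0.7039, 0.1723], [0.7031, 0.0017]] [0.7035 0.087 ]
pot [[0.5907, 0.2491]] [0.5907 0.2491]
cone [[0.5611, -0.0879]] [ 0.5611 -0.0879]
weight [[0.7511, 0.0614]] [0.7511 0.0614]
```

Request:
send_rows(motion="0 -4 -3 0 0; 0 -8 -6 0 0; 0 -12 -9 0 0; 0 -16 -12 0 0; 0 -20 -15 0 0")

```text
clock: 1.1
eef_pos: [0.2785, 0.2907, 0.2316]
tool_rot: [0.12, 0.993, 0.0, 0.0]
ft_force: [1.7, 0.7, -0.6]
grip_width: 0.0426
grasp_force: 0.0
```

Request:
send_rows(motion="0 -4 -3 0 0; 0 -8 -6 0 0; 0 -12 -9 0 0; 0 -16 -12 0 0; 0 -20 -15 0 0")

```text
clock: 1.6
eef_pos: [0.4373, 0.097, 0.2317]
tool_rot: [0.12, 0.993, 0.0, 0.001]
ft_force: [0.2, 1.6, 0.3]
grip_width: 0.0428
grasp_force: 0.0
```

Request:
send_rows(motion="0 -1 -1.2 0 -0.08; 0 -1 -1.2 0 -0.165; 0 -1 -1.2 0 -0.165; 0 -1 -1.2 0 -0.165")

```text
clock: 2.0
eef_pos: [0.4429, 0.0848, 0.2313]
tool_rot: [0.039, 0.999, 0.0, -0.0]
ft_force: [0.4, -0.3, 0.0]
grip_width: 0.0424
grasp_force: 0.0
```

Request:
send_rows(motion="0 0 0 4.5 0; 0 0 0 9 0; 0 0 0 12.9 0; 0 0 0 12.9 0")

```text
clock: 2.4
eef_pos: [0.438, 0.0846, 0.0979]
tool_rot: [0.038, 0.999, -0.001, -0.005]
ft_force: [-0.7, -0.1, 0.3]
grip_width: 0.0428
grasp_force: 0.0
```

Request:
send_rows(motion="0 -1 0 0 0; 0 -2 0 0 0; 0 -3 0 0 0; 0 -3.7 0 0 0; 0 -4.4 0 0 0")

```text
clock: 2.9
eef_pos: [0.488, 0.0815, 0.1033]
tool_rot: [0.038, 0.999, 0.0, 0.001]
ft_force: [-1.9, 1.0, 1.7]
grip_width: 0.0427
grasp_force: 0.9
```

Request:
send_rows(motion="0 -0.7 0 0 0; 0 -1.4 0 0 0; 0 -2.1 0 0 0; 0 -2.8 0 0 0; 0 -3.4 0 0 0")

```text
clock: 3.4
eef_pos: [0.5217, 0.0788, 0.1022]
tool_rot: [0.038, 0.999, -0.0, 0.0]
ft_force: [-0.6, -0.0, -0.5]
grip_width: 0.0428
grasp_force: 0.1
```

```bash
python3 - <<'E'
from h import *
import cv2
im=np.hstack([vision.camera(c)[130:320,220:420] for c in("top","scene")])
cv2.imwrite("pics/p1.png",cv2.resize(im[:,:,::-1],None,fx=2,fy=2,interpolation=cv2.INTER_CUBIC))
print(bot.get_obs()["eef_pos"])
E
```

```text
[0.52190747 0.07880231 0.1021836 ]
```

View pics/p1.png

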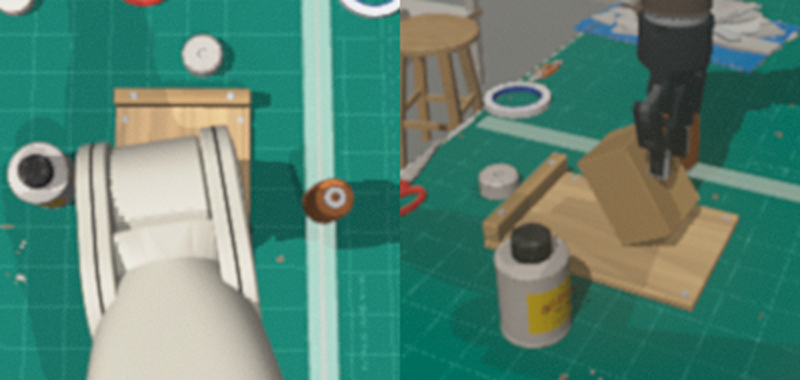

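The box is tilted about 30° towards the rail, with its top edge at about (590,155) in the picture. A little more push is needed.

Request:
send_rows(motion="0 -0.7 0 0 0; 0 -1.3 0 0 0; 0 -1.3 0 0 0; 0 -1.3 0 0 0; 0 -1.3 0 0 0")

```text
clock: 4.0
eef_pos: [0.5335, 0.0779, 0.1022]
tool_rot: [0.038, 0.999, -0.0, -0.0]
ft_force: [-0.5, -0.2, 0.2]
grip_width: 0.0427
grasp_force: 0.0
```

Request:
send_rows(motion="0 3 0 0 0; 0 6 0 0 0; 0 7.5 0 0 0; 0 7.5 0 0 0")

```text
clock: 4.4
eef_pos: [0.4564, 0.0835, 0.1022]
tool_rot: [0.037, 0.999, -0.0, -0.001]
ft_force: [-0.2, 0.1, 0.3]
grip_width: 0.0429
grasp_force: 0.0
```

```bash
python3 - <<'E'
from h import *
import cv2
im=np.hstack([vision.camera(c)[130:320,220:420] for c in("top","scene")])
cv2.imwrite("pics/p2.png",cv2.resize(im[:,:,::-1],None,fx=2,fy=2,interpolation=cv2.INTER_CUBIC))
print(bot.get_obs()["eef_pos"])
E
```

```text
[0.45956434 0.08372465 0.10277761]
```

View pics/p2.png

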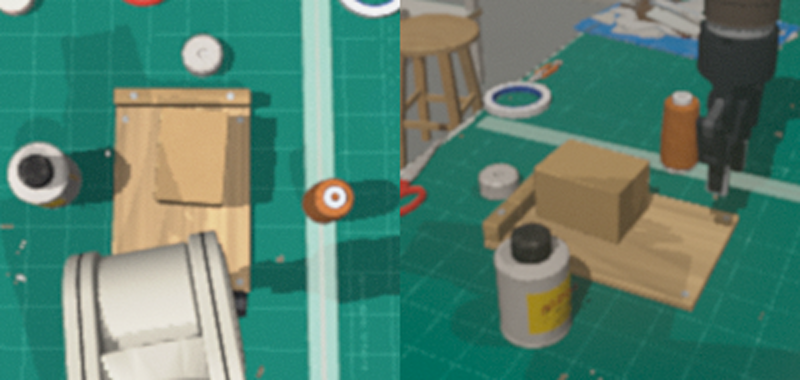

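```bash
python3 - <<'E'
from h import *
q=np.array([w("top",u/2+220-.25,v/2+130-.25,.08) for u,v in [(155,201),(222,205),(228,110),(161,108)]])
print(q.round(4),q.mean(0));d=q[0]-q[1];print(np.arctan2(d[1],d[0])-np.pi/2,np.linalg.norm(d),np.linalg.norm(q[3]-q[0]))
E
```

```text
[[0.5589 0.1159]
 [0.5542 0.0382]
 [0.6662 0.0307]
 [0.6689 0.1097]] [0.61204272 0.07360958]
-0.060885157937631496 0.07781142221615105 0.11008379616530008
```

Request:
send_rows(motion="0 0 -0.6 3 -0.065; 0 0 -0.6 6.3 -0.065; 0 0 -0.6 6.3 -0.065; 0 0 -0.6 6.3 -0.065")

```text
clock: 4.9
eef_pos: [0.4589, 0.0775, 0.0392]
tool_rot: [0.006, 1.0, -0.0, -0.001]
ft_force: [-0.7, 1.1, -0.1]
grip_width: 0.0422
grasp_force: 0.0
```

Request:
send_rows(motion="0 -2 0 0 0; 0 -4 0 0 0; 0 -6 0 0 0; 0 -7 0 0 0; 0 -7.5 0 0 0")

```text
clock: 5.4
eef_pos: [0.5356, 0.077, 0.0407]
tool_rot: [0.006, 1.0, 0.0, 0.001]
ft_force: [-0.3, 0.3, 0.1]
grip_width: 0.0425
grasp_force: 0.0
```

Request:
send_rows(motion="0 -0.5 0 0 0; 0 -1 0 0 0; 0 -1.5 0 0 0; 0 -2 0 0 0; 0 -2 0 0 0")

```text
clock: 5.9
eef_pos: [0.5537, 0.0764, 0.0394]
tool_rot: [0.006, 1.0, -0.0, -0.0]
ft_force: [-0.9, -1.7, 0.9]
grip_width: 0.0427
grasp_force: 0.5
```

Gentle small steps until the rail resists.

Request:
send_rows(motion="0 -0.2 0 0 0; 0 -0.4 0 0 0; 0 -0.6 0 0 0; 0 -0.8 0 0 0; 0 -0.8 0 0 0")

```text
clock: 6.4
eef_pos: [0.562, 0.0765, 0.0393]
tool_rot: [0.005, 1.0, 0.0, 0.0]
ft_force: [-1.5, -1.4, 3.2]
grip_width: 0.0426
grasp_force: 1.2
```

Request:
send_rows(motion="0 -0.1 0 0 0; 0 -0.2 0 0 0; 0 -0.3 0 0 0; 0 -0.3 0 0 0")

```text
clock: 6.8
eef_pos: [0.5648, 0.0767, 0.0393]
tool_rot: [0.005, 1.0, 0.0, 0.0]
ft_force: [-2.4, 0.4, 4.0]
grip_width: 0.043
grasp_force: 1.4
```

Request:
send_rows(motion="0 -0.1 0 0 0; 0 -0.2 0 0 0; 0 -0.3 0 0 0; 0 -0.3 0 0 0")

```text
clock: 7.2
eef_pos: [0.566, 0.0766, 0.0393]
tool_rot: [0.005, 1.0, 0.0, -0.001]
ft_force: [-7.1, 0.3, 6.6]
grip_width: 0.0428
grasp_force: 3.7
```

```bash
python3 - <<'E'
from h import *
import cv2
im=np.hstack([vision.camera(c)[140:290,240:390] for c in("top","scene")])
cv2.imwrite("pics/p3.png",cv2.resize(im[:,:,::-1],None,fx=2.6,fy=2.6,interpolation=cv2.INTER_CUBIC))
E
```

```text
(no output)
```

View pics/p3.png

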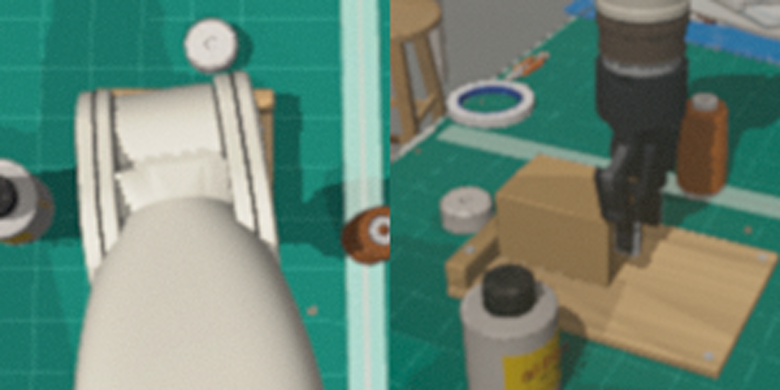

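The box appears flat and up against the rail, and the force is rising with TCP travel stalled. I'll back off and check.

Request:
send_rows(motion="0 1 0 0 0; 0 4 0 0 0; 0 8 0 0 0; 0 12 0 0 0; 0 12 0 0 0")

```text
clock: 7.8
eef_pos: [0.4394, 0.0768, 0.0374]
tool_rot: [0.005, 1.0, -0.001, -0.005]
ft_force: [-0.3, 0.1, -0.6]
grip_width: 0.0425
grasp_force: 0.0
```

```bash
python3 - <<'E'
from h import *
import cv2
im=np.hstack([vision.camera(c)[140:290,240:390] for c in("top","scene")])
cv2.imwrite("pics/p4.png",cv2.resize(im[:,:,::-1],None,fx=2.6,fy=2.6,interpolation=cv2.INTER_CUBIC))
E
```

```text
(no output)
```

View pics/p4.png

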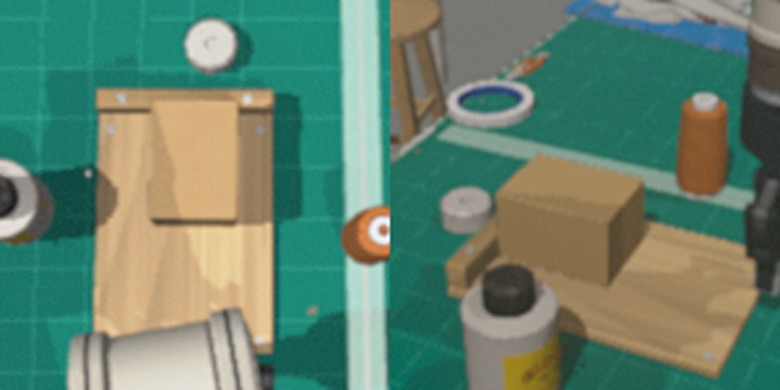

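The box lies flat and square, its top's rear corners at about (149,219) and (237,220), and its far edge at row ~99 overlapping the rail's top in perspective. I'll check the numbers.

```bash
python3 - <<'E'
from h import *
q=np.array([w("top",u/2.6+240-.3,v/2.6+140-.3,.08) for u,v in [(149,219),(237,220),(238,100),(152,99)]])
r=np.array([w("top",u/2.6+240-.3,v/2.6+140-.3,.036) for u,v in [(97,108),(273,109)]])
print(q.round(4),q.mean(0),r.round(4));d=q[0]-q[1];print(np.arctan2(d[1],d[0])-np.pi/2)
E
```

```text
[[0.5737 0.1166]
 [0.5726 0.0379]
 [0.682  0.0365]
 [0.6833 0.1147]] [0.62790141 0.07642121] [[0.6845 0.1705]
 [0.6829 0.0026]]
-0.01300152696129464
```

The box's top end is at x ≈ 0.683 m, level with the rail's inner face (0.683–0.684 m). It is square to the board and about 11 mm off the middle line. Handing in.

```bash
python3 -c "
from workcell import workorder
print(workorder.job_done())"
```

```text
the job is handed in; nothing more can be done
None
```

I tipped the box towards the rail and pushed it home; by camera measurement it lies flat with its former top end against the rail (within about 1 mm), square to it and about 11 mm off the board's middle line. The cone, pot and weight were not touched, and the job is handed in; no verdict came back.

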